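Load two spice jars into a sprung feed rack

ROBOT

A 6-joint arm with a two-finger parallel gripper is mounted at the origin on a cart in front of the work surface, level with it; the furniture and walls round the work are solid. World frame = base frame: x ahead of the robot, y to its left, z up, the work surface at z = 0. Lengths are in m, angles in rad, forces in N, time in s.
With the tool pointing down it reaches from about 0.25 to 0.8 m from the base axis. Payload 8.5 kg.
Tool frame: the origin (TCP) lies between the finger pads; the fingertips stand 11 mm ahead of it and the grasp point (between the pads) lies 8 mm behind it; z points along the fingers, y is the line along which they close (so a half turn about z gives the same grasp; the last joint's range is limited). The gripper opens to 85 mm and grips with 20 to 120 N. Pads are 22 mm wide; open, the fingers measure 114 mm over their backs; the gripper's body (76 mm by 85 mm) begins 54 mm behind the grasp point. The pads swing forward as they close: fully open they stand 13 mm farther back than shut.
Start: joints at [-1.2, 0.238, -0.013, 1.319, 0, 1.571], TCP at [0.19, -0.489, 0.242] pointing down, gripper open.
Joint ranges: [-2.66, 2.66], [-1.03, 1.9], [-1.14, 1.46], [-1.82, 2.27], [-1.45, 1.34], [-3.14, 3.14]. Speed limits (rad/s): [2.22, 2.22, 2.79, 3.14, 3.14, 3.14].

INTERFACE

Orientations are given as a unit quaternion [x, y, z, w].
In Python, from station import bot, get_image, calibration gives the robot as it stands.
- The arm moves only by the shell command python3 -m pendant 'ROWS'. ROWS is JSON, a list of rows, each an object of numbers: "tx", "ty", "tz": the shift along the tool's x, y, z in m; "rx", "ry", "rz": the turn, a rotation vector about the tool's x, y, z in degrees; "jaw": the finger opening in m, from 0 to 0.0854. A call has 1 to 8 rows; each row shifts and turns the commanded pose from where the row before left it, along the tool's axes as they then stand; what a row does not reach is not made up. A row lasts 1/8 s, in which the tool goes at most 62.5 mm and 10.7 degrees, less where a joint would pass 70% of its speed; a pose out of reach is approached as far as the arm can. A call with a gripper value outside its range is refused whole. The fingers move at their own pace and stop on an object; the grip force is fixed at half the most. Time passes only in rows, so rows that do not move let the fingers close. It gives the time, the measured TCP pose, the force, the opening and the grip force at its end, in the units of the state.
- bot.get_state(): the state, without advancing time (a new reading comes with each control period).
- get_image(name): name is "scene" or "top" or "wrist"; returns the picture (420x560x3 uint8, blue, green, red); there is no depth.
- calibration(name): a dict with "fovy" (degrees; the focal length in pixels is half the picture's height over the tangent of half this angle, whatever the lens; pixels are square), "cx", "cy" (the principal point, pixels), "D" ([k1, k2, p1, p2, k3] as OpenCV has them; the pictures are not rectified), "world_to_cam" (4x4, takes a point from world to camera coordinates). Camera axes: x right, y up, looking along -z (the intrinsics and any distortion apply to the point x, -y, -z); pixel columns grow to the right and rows downward; lengths in m; the calibration is good to about 2 mm. A picture is of the moment at which its call begins: read the wrist's pose just before it. calibration takes no time and is no camera call; for the wrist camera it gives the pose at the moment of the call.
- bot.finish_job(): hands the job in; it is judged then, once.
The state is a dict: "time_s": time; "joints": joint angles; "joint_velocities": joint speeds; "joint_torque": joint torques, N m; "eef_pos": TCP position; "tool_rot": TCP orientation; "ft_force": force on the tool from outside, world axes, zero at the start; "ft_torque": the same for the moment, N m; "gripper_width": opening from 0.0 (shut) to 1.0 (fully open); "grip_force": force on a finger pad.
Only numpy, scipy, OpenCV 4.12 (cv2) and the standard library are available. Lean on these libraries where they do the work, as an engineer would, in place of code of your own. Each camera call takes 0.05 s, during which the arm holds its last target. There are 200 camera calls.

TASK

Load both spice jars into the spring-fed jar rack: draw the follower back by its red fin, feeling for the catch behind which it stays by itself, and do not haul it hard into the rubber buffer. Stand the two jars upright in the track one behind the other, in either order, while the follower stays caught; then lift the black plunger knob and ease the follower forward by hand, without letting it snap or jamming the jars hard, until it presses both jars against the front stop, and let go. Leave the mugs, glass, garlic and lighter where they are.

Things in the scene. Friction and masses are not known exactly. Their poses are not given: they have to be found in the camera images.
- rack: White jar rack fixed to the worktop: a straight open channel, 295 mm long, 74 mm wide, walls up to z = 50 mm. Origin on the worktop, on the track's centre line; z up; local x runs along the track from the front stop (-x end) to the rear (+x), the way the follower is drawn back; local y across. The rear stop block carries a black rubber buffer.
- stop (a point): Foot of the front stop's inner face, on the track's centre line and floor (z = 8 mm), at rack local x = -115 mm, y = 0. The stop plate rises to z = 108 mm. Two jars in line against it fill 89 mm of the track (cap to cap).
- loading (a point): Middle of the loading space on the track floor (z = 8 mm), rack local x = -60 mm, y = 0. Here the side walls, 5 mm thick and 46 mm apart inside, stand up to z = 50 mm and carry lips flared at 45 degrees up to z = 60 mm, mouth about 70 mm wide.
- follower (a joint): Travel (m) of the grey follower along rack +x; 0 = home, about 0.069 with both jars pressed. A spring drives it forward: 2 N at home, 5.5 N drawn back; damping 12 N s/m. Between 92 and 118 mm of travel (differs each time, not measured) a tooth catches its pin by itself; let go, it settles back a few mm at most and stays. About 3 mm past the catch it meets the rubber buffer.
- face (a point): Foot of the follower's front face, on the track's centre line, z = 12 mm; rack local x = -95 mm + travel. The face is 40 mm wide and rises to z = 106 mm.
- buffer (a joint): Compression (m) of the rubber buffer that the follower meets past the catch: 0 = untouched; 2500 N/m (5 mm takes 12.5 N on top of the follower's spring), and more than 5 mm is too hard. Before it, the ramp of the catch adds only 1 to 2 N to the pull over 20 mm of travel, then the pin drops.
- fin (a point): Grip point of the red upright pull fin on the follower: 28 mm long along the track, 12 mm thick across it, from z = 62 to 118 mm; this point is at its middle at z = 104 mm, 74 mm behind the follower's face. Grip it across the track (along rack y).
- knob (a point): On the round black plunger knob of the follower, 25 mm diameter, 25 mm tall; this point is on its axis, 11 mm below its top, at z = 114 mm when down; 25 mm behind the face, 49 mm ahead of the fin. Sprung down (2 to 3.5 N), lifts at most 14 mm; lifted 10 mm or more (about 4 N) its pin is free of the tooth, and the follower must be held back by the knob.
- jar_green: Glass spice jar with green label and red cap, loose, 106 mm tall, 0.11 kg; glass body 42 mm diameter, cap 45 mm diameter from 85 to 106 mm up. Origin at the centre of its underside, z up.
- jar_brown: Glass spice jar with brown label and red cap with a dark top, otherwise the same as the other jar. Origin at the centre of its underside, z up.
- orange_mug: Orange mug, 98 mm tall, a bystander; origin under its centre.
- pink_mug: Pink mug, 88 mm tall, a bystander; origin under its centre.
- glass_1: Grey tumbler, 98 mm tall, a bystander; origin under its centre.
- garlic_1: Garlic bulb, 50 mm, a bystander; origin under its centre.
- gas_lighter: Red stick lighter, 212 mm long, a bystander; origin under its centre.
Things that resemble listed ones, but are neither listed nor needed, are in the scene too. What is shaped like the jar_green but purple or yellow is not meant.

How it is judged:
By the outcome, as a careful person would: the job done as asked, in the order asked, and still so for the second after the job is handed in, with the robot touching nothing.
It also fails if it takes over 72 s, if anything falls off the work surface, if the arm or the gripper's body presses on something with over 40 N, if the wrist force passes 120 N, or if a joint passes its speed limit or range.

## Working session

There is one attempt and no reset: what is moved stays moved. The work goes in short steps, Python scripts to look and compute and a shell command to move; the robot and the scene stay as the last step left them, time stands still between calls to the robot, and variables do not carry over. Pictures are saved under pics/ and viewed, at most 14 in all, crops included, and the job is handed in when it is done.

```bash
ls; mkdir -p pics
python3 - <<'E'
from station import bot,get_image,calibration
import cv2
for n in("scene","top"):
    cv2.imwrite(f"pics/{n}0.png",get_image(n)); c=calibration(n); print(n,c)
s=bot.get_state();print(s)
E
```

```text
pics
scene {'fovy': 44.644174931517384, 'cx': 277.8695934137001, 'cy': 209.99190135695062, 'D': array([0.05045728, 0.        , 0.        , 0.        , 0.        ]), 'world_to_cam': array([[-0.7316168 , -0.68166767, -0.00812687,  0.39729238],
       [ 0.38946787, -0.42773086,  0.81569669, -0.28978867],
       [-0.55951018,  0.59361224,  0.57842274, -1.18229831],
       [ 0.        ,  0.        ,  0.        ,  1.        ]])}
top {'fovy': 49.60274631081068, 'cx': 286.67540264250573, 'cy': 202.62049915158832, 'D': array([-0.00967402,  0.        ,  0.        ,  0.        ,  0.        ]), 'world_to_cam': array([[-2.66405448e-02, -9.99550600e-01, -1.37433598e-02,
        -2.56831348e-04],
       [ 9.97062813e-01, -2.75567656e-02,  7.14588763e-02,
        -5.69513321e-01],
       [-7.18054852e-02, -1.17992896e-02,  9.97348860e-01,
        -1.16184710e+00],
       [ 0.00000000e+00,  0.00000000e+00,  0.00000000e+00,
         1.00000000e+00]])}
{'time_s': 0.1, 'joints': array([-1.19999276e+00,  2.38697630e-01, -1.41678288e-02,  1.31918154e+00,
       -8.18278408e-06,  1.57081081e+00]), 'joint_velocities': array([-0.00029721, -0.00064742,  0.00166638,  0.00023065,  0.00038237,
       -0.00044104]), 'joint_torque': array([ 1.54009367e-04, -5.39721930e+01,  3.46997595e+01,  1.34589258e-02,
        2.50183797e-05, -1.20614993e-05]), 'eef_pos': array([ 0.19011159, -0.48899204,  0.24175487]), 'tool_rot': array([ 9.82863406e-01,  1.84334297e-01, -1.19300582e-04, -6.13861528e-04]), 'ft_force': array([-1.10113675e-03,  1.39696204e+00, -3.37314833e-01]), 'ft_torque': array([-0.02540282,  0.03101212,  0.0201787 ]), 'grip_force': 0.0, 'gripper_width': 0.9977435350725165}
```

View pics/top0.png

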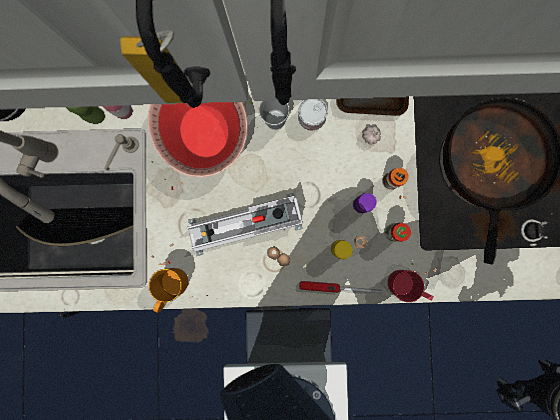

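View pics/scene0.png

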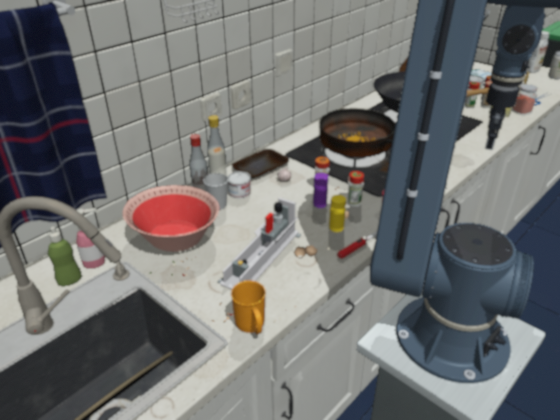

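Top view: rack from about (190,240) rear to (300,205) front, fin (258,218), knob (278,213); jar candidates at (398,177), (400,232). I'll enlarge these.

```bash
cat > h.py <<'E'
import numpy as np,cv2
from station import bot,get_image,calibration
def K(c,h=420):
    f=h/2/np.tan(np.radians(c["fovy"]/2)); return np.array([[f,0,c["cx"]],[0,f,c["cy"]],[0,0,1]])
def ray(c,uv):
    p=cv2.undistortPoints(np.array([[uv]],float),K(c),np.array(c["D"]))[0,0]
    M=c["world_to_cam"];R=M[:3,:3];o=-R.T@M[:3,3]
    return o,R.T@np.array([p[0],-p[1],-1.])
def atz(c,uv,z):
    o,d=ray(c,uv); return o+d*(z-o[2])/d[2]
def proj(c,P):
    M=c["world_to_cam"];q=M[:3,:3]@np.asarray(P)+M[:3,3]
    return cv2.projectPoints(np.array([[q[0],-q[1],-q[2]]]),np.zeros(3),np.zeros(3),K(c),np.array(c["D"]))[0][0,0]
E
python3 - <<'E'
import cv2,numpy as np
im=cv2.imread("pics/top0.png")
a=cv2.resize(im[185:265,180:310],None,fx=6,fy=6,interpolation=cv2.INTER_CUBIC)[:, :780]
b=cv2.resize(im[160:260,330:430],None,fx=4,fy=4,interpolation=cv2.INTER_CUBIC)
cv2.imwrite("pics/a.png",a)
s=cv2.imread("pics/scene0.png")[140:250,300:400]
cv2.imwrite("pics/b.png",np.hstack([b,cv2.resize(s,(364,400),interpolation=cv2.INTER_CUBIC)]))
E
```

```text
(no output)
```

View pics/a.png

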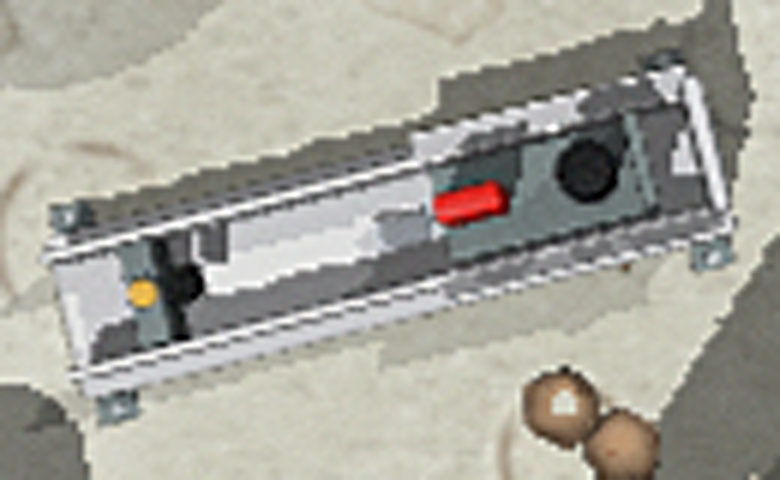

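View pics/b.png

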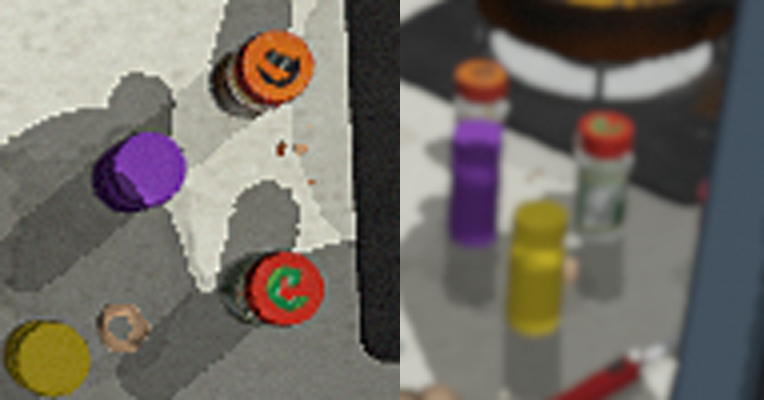

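Crop a: knob centre (587,172), fin top from (436,210) to (508,198), rear-stop at left with buffer. Crop b: brown jar cap (275,68) [orange/red, dark top], green jar cap (286,289).

Run:
```python
from h import *
c=calibration("top")
A=lambda u,v:((u+.5)/6-.5+180,(v+.5)/6-.5+185)
B=lambda u,v:((u+.5)/4-.5+330,(v+.5)/4-.5+160)
print("green",atz(c,B(286,289),.106),"brown",atz(c,B(275,68),.106))
print("purple",atz(c,B(147,168),.106),"yellow",atz(c,B(48,357),.106))
k=atz(c,A(587,172),.125);print("knob",k)
for f in((436,210),(508,198),(475,200)):print("fin",atz(c,A(*f),.118))
for n,p,z in(("wall rear-left near",(80,378),.05),("rear far",(45,258),.05),("far lip start",(412,133),.05),("near wall@lip",(450,290),.05),("far lip end",(690,68),.06),("near lip end",(735,228),.06),("feet",(70,215),.0),("feet",(118,405),0.),("feet",(662,62),0.),("feet",(712,255),0.)):print(n,atz(c,A(*p),z))
```

```text
green [ 0.48534853 -0.2888469   0.106     ] brown [ 0.61861248 -0.28815671  0.106     ]
purple [ 0.56023193 -0.20863085  0.106     ] yellow [ 0.44863195 -0.14515084  0.106     ]
knob [0.5371508  0.00563597 0.125     ]
fin [0.52403409 0.06620235 0.118     ]
fin [0.52802219 0.03749113 0.118     ]
fin [0.52758398 0.05061875 0.118     ]
wall rear-left near [0.45985493 0.22379692 0.05      ]
rear far [0.51071923 0.23802117 0.05      ]
far lip start [0.55935587 0.08169686 0.05      ]
near wall@lip [0.49268665 0.06704678 0.05      ]
far lip end [ 0.5827984  -0.03652071  0.06      ]
near lip end [ 0.51525982 -0.05342922  0.06      ]
feet [0.53052047 0.23838116 0.        ]
feet [0.44655088 0.21822798 0.        ]
feet [ 0.59098127 -0.02459913  0.        ]
feet [ 0.50530982 -0.04424175  0.        ]
```

```bash
cat >> h.py <<'E'
from scipy.spatial.transform import Rotation as Ro
def to(P,yaw=102.8):
    s=bot.get_state();R=Ro.from_quat(s["tool_rot"])
    T=Ro.from_euler("z",yaw,degrees=True)*Ro.from_euler("x",180,degrees=True)
    print("t",round(s["time_s"],2),"pos",s["eef_pos"].round(4),"F",s["ft_force"].round(1),"j",s["joints"].round(2))
    print(" rot(deg)",np.degrees((R.inv()*T).as_rotvec()).round(2)," shift mm (now axes)",(R.inv().apply(np.array(P)-s["eef_pos"])*1e3).round(1))
E
python3 -m pendant '[{"rz":-10.2},{"rz":-10.2},{"rz":-10.2},{"rz":-10.2},{"rz":-10.2},{"rz":-10.2},{"rz":-10.2},{"rz":-10.2}]'
python3 -c "
from h import *
to([.5263,.0534,.24])"
```

```text
t 0.1 pos [ 0.1901 -0.489   0.2418] F [-0.   1.4 -0.3] j [-1.2   0.24 -0.01  1.32 -0.    1.57]
 rot(deg) [-6.000e-02 -5.000e-02 -8.156e+01]  shift mm (now axes) [ 509.9 -383.7    2.2]invalid input
```

```bash
python3 -m pendant '[{"tx":0,"ty":0,"tz":0,"rx":0,"ry":0,"rz":-10.2,"jaw":0.085}]'; echo "rc $?"
```

```text
time_s: 0.22
eef_pos: [0.1902, -0.489, 0.2419]
tool_rot: [0.962, 0.273, -0.0, -0.0]
ft_force: [-0.6, 0.3, -0.2]
gripper_width: 0.997
grip_force: 0.0
rc 0
```

```bash
python3 -m pendant '[{"rz":-10.2,"jaw":0.085},{"rz":-10.2,"jaw":0.085},{"rz":-10.2,"jaw":0.085},{"rz":-10.2,"jaw":0.085},{"rz":-10.2,"jaw":0.085},{"rz":-10.2,"jaw":0.085},{"rz":-10.2,"jaw":0.085}]'; echo "rc $?"
python3 -c "
from h import *
to([.5263,.0534,.24])"
```

```text
rc 1
t 0.23 pos [ 0.1902 -0.489   0.2419] F [-0.6  0.3 -0.2] j [-1.2   0.24 -0.01  1.32  0.    1.39]
 rot(deg) [-4.000e-02 -4.000e-02 -7.117e+01]  shift mm (now axes) [ 570.7 -285.6    2.3]invalid input
```

```bash
python3 -m pendant '[{"tx":0,"ty":0,"tz":0,"rx":0,"ry":0,"rz":-10.2,"jaw":0.085},{"tx":0,"ty":0,"tz":0,"rx":0,"ry":0,"rz":-10.2,"jaw":0.085},{"tx":0,"ty":0,"tz":0,"rx":0,"ry":0,"rz":-10.2,"jaw":0.085},{"tx":0,"ty":0,"tz":0,"rx":0,"ry":0,"rz":-10.2,"jaw":0.085},{"tx":0,"ty":0,"tz":0,"rx":0,"ry":0,"rz":-10.2,"jaw":0.085},{"tx":0,"ty":0,"tz":0,"rx":0,"ry":0,"rz":-10.2,"jaw":0.085},{"tx":0,"ty":0,"tz":0,"rx":0,"ry":0,"rz":-10.0,"jaw":0.085}]'; echo "rc $?"
python3 -c "
from h import *
to([.5263,.0534,.24])"
```

```text
time_s: 1.1
eef_pos: [0.1901, -0.4891, 0.2419]
tool_rot: [0.623, 0.782, 0.0, -0.0]
ft_force: [0.8, 0.4, -0.5]
gripper_width: 0.999
grip_force: 0.0
rc 0
t 1.1 pos [ 0.1901 -0.4891  0.2419] F [ 0.8  0.4 -0.5] j [-1.2   0.24 -0.01  1.32  0.    0.14]
 rot(deg) [-0.01 -0.05  0.18]  shift mm (now axes) [453.1 449.4   2.3]
```

```bash
python3 -m pendant '[{"tx":0.0412,"ty":0.0408,"tz":0,"rx":0,"ry":0,"rz":0.18,"jaw":0.085},{"tx":0.0412,"ty":0.0408,"tz":0,"rx":0,"ry":0,"rz":0,"jaw":0.085},{"tx":0.0412,"ty":0.0408,"tz":0,"rx":0,"ry":0,"rz":0,"jaw":0.085},{"tx":0.0412,"ty":0.0408,"tz":0,"rx":0,"ry":0,"rz":0,"jaw":0.085},{"tx":0.0412,"ty":0.0408,"tz":0,"rx":0,"ry":0,"rz":0,"jaw":0.085},{"tx":0.0412,"ty":0.0408,"tz":0,"rx":0,"ry":0,"rz":0,"jaw":0.085},{"tx":0.0412,"ty":0.0408,"tz":0,"rx":0,"ry":0,"rz":0,"jaw":0.085},{"tx":0.0412,"ty":0.0408,"tz":0,"rx":0,"ry":0,"rz":0,"jaw":0.085}]'; 
python3 -c "
from h import *
to([.5263,.0534,.24])"
```

```text
time_s: 2.1
eef_pos: [0.4383, -0.0951, 0.2423]
tool_rot: [0.626, 0.78, 0.0, 0.0]
ft_force: [0.7, -1.0, 0.7]
gripper_width: 0.997
grip_force: 0.0
t 2.1 pos [ 0.4383 -0.0951  0.2423] F [ 0.7 -1.   0.7] j [-0.21  0.11 -0.18  1.29 -0.    1.14]
 rot(deg) [ 0.    0.   -0.33]  shift mm (now axes) [126.  118.    2.3]
```

```bash
python3 -m pendant '[{"tx":0.042,"ty":0.0393,"tz":0,"rx":0,"ry":0,"rz":-0.3,"jaw":0.085},{"tx":0.042,"ty":0.0393,"tz":0,"rx":0,"ry":0,"rz":0,"jaw":0.085},{"tx":0.042,"ty":0.0393,"tz":0,"rx":0,"ry":0,"rz":0,"jaw":0.085},{"tx":0,"ty":0,"tz":0,"rx":0,"ry":0,"rz":0,"jaw":0.085}]'; 
python3 -c "
from h import *
to([.5263,.0534,.24])
c=calibration('wrist');cv2.imwrite('pics/w1.png',get_image('wrist'))
print(c)
for p in([.5263,.0534,.118],[.5371,.0056,.125]):print(proj(c,p))"
```

```text
time_s: 2.6
eef_pos: [0.5263, 0.055, 0.2413]
tool_rot: [0.622, 0.783, -0.0, -0.0]
ft_force: [0.9, -0.2, -0.6]
gripper_width: 0.993
grip_force: 0.0
t 2.6 pos [0.5263 0.055  0.2413] F [ 0.9 -0.2 -0.6] j [ 0.1   0.25 -0.01  1.32  0.    1.45]
 rot(deg) [-0.04 -0.04  0.21]  shift mm (now axes) [-1.6 -0.4  1.3]
{'fovy': 61.98324581624355, 'cx': 278.6563854585606, 'cy': 205.94629679886066, 'D': array([-0.03495267,  0.        ,  0.        ,  0.        ,  0.        ]), 'world_to_cam': array([[ 9.74394790e-01,  2.24842472e-01, -8.09525089e-04,
        -5.25404225e-01],
       [-2.16171764e-01,  9.35816312e-01, -2.78419824e-01,
         9.80999546e-02],
       [-6.18430348e-02,  2.71465823e-01,  9.60459133e-01,
        -3.59324468e-01],
       [ 0.00000000e+00,  0.00000000e+00,  0.00000000e+00,
         1.00000000e+00]])}
[277.77033124 204.02927767]
[277.49787113 267.2553599 ]
```

View pics/w1.png

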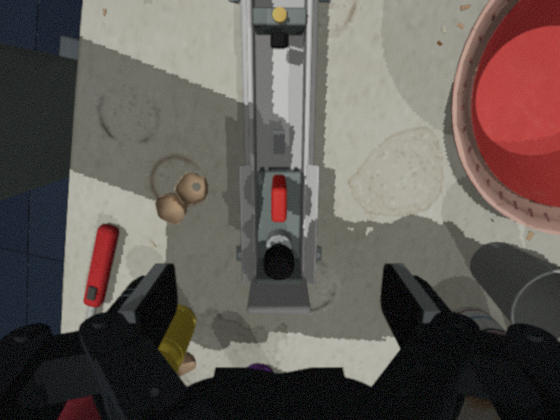

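Wrist view: fin spans (279,176)–(279,221), knob top ~(279,262), rack axis vertical at x≈279–280 (yaw good), rear buffer (279,38).

```bash
python3 -c "
from h import *
c=calibration('wrist');M=c['world_to_cam'];print('cam',-M[:3,:3].T@M[:3,3])
for p,z in(((279,176),.118),((279,221),.118),((279,221),.062),((279,262),.125),((279,278),.125),((279,247),.125)):print(p,z,atz(c,p,z).round(4))
im=cv2.imread('pics/w1.png');print(im[165:285:3,279].tolist())
b=im.astype(int);m=((b[...,2]>150)&(b[...,1]<70))[150:240,260:300];ys,xs=np.nonzero(m);print(ys.min()+150,ys.max()+150,xs.min()+260,xs.max()+260)
to([.5263,.0534,.0960])
"
```

```text
cam [0.51007297 0.12237717 0.37208882]
(279, 176) 0.118 [0.5213 0.0729 0.118 ]
(279, 221) 0.118 [0.5291 0.0387 0.118 ]
(279, 221) 0.062 [0.5333 0.0203 0.062 ]
(279, 262) 0.125 [0.5361 0.0085 0.125 ]
(279, 278) 0.125 [ 0.5391 -0.0049  0.125 ]
(279, 247) 0.125 [0.5333 0.0206 0.125 ]
[[90, 93, 94], [38, 41, 35], [74, 78, 71], [82, 82, 91], [24, 24, 89], [5, 8, 81], [16, 15, 86], [14, 17, 89], [34, 42, 161], [52, 58, 188], [53, 55, 187], [54, 56, 188], [45, 46, 184], [48, 55, 185], [48, 56, 185], [50, 55, 186], [52, 56, 186], [47, 52, 184], [49, 49, 181], [86, 88, 123], [106, 108, 99], [88, 89, 82], [68, 70, 67], [89, 90, 87], [142, 144, 140], [134, 135, 130], [48, 48, 45], [16, 15, 7], [13, 21, 21], [6, 6, 2], [2, 2, 7], [17, 18, 18], [25, 20, 26], [26, 21, 20], [10, 14, 11], [22, 21, 24], [20, 19, 16], [19, 14, 16], [29, 25, 27], [71, 74, 68]]
189 221 272 284
t 2.65 pos [0.5253 0.0535 0.2414] F [-1.1 -0.5  0.9] j [ 0.1   0.24 -0.01  1.32  0.    1.45]
 rot(deg) [-0.09 -0.02  0.14]  shift mm (now axes) [ -0.3   1.2 145.4]
```

```bash
python3 -m pendant '[{"tx":-0.0015,"ty":0.0005,"tz":0.05,"rx":0,"ry":0,"rz":0.1,"jaw":0.085},{"tx":0,"ty":0,"tz":0.05,"rx":0,"ry":0,"rz":0,"jaw":0.06},{"tx":0,"ty":0,"tz":0.035,"rx":0,"ry":0,"rz":0,"jaw":0.04},{"tx":0,"ty":0,"tz":0.010,"rx":0,"ry":0,"rz":0,"jaw":0.03},{"tx":0,"ty":0,"tz":0,"rx":0,"ry":0,"rz":0,"jaw":0},{"tx":0,"ty":0,"tz":0,"rx":0,"ry":0,"rz":0,"jaw":0},{"tx":0,"ty":0,"tz":0,"rx":0,"ry":0,"rz":0,"jaw":0},{"tx":0,"ty":0,"tz":0,"rx":0,"ry":0,"rz":0,"jaw":0}]'; 
python3 -c "
from h import *
to([.5263,.0534,.0960])"
```

```text
time_s: 3.65
eef_pos: [0.5271, 0.0502, 0.098]
tool_rot: [0.625, 0.781, 0.001, 0.001]
ft_force: [6.2, -0.1, -15.8]
gripper_width: 0.132
grip_force: 60.6
t 3.65 pos [0.5271 0.0502 0.098 ] F [  6.2  -0.1 -15.8] j [ 0.1   0.33 -0.27  0.97 -0.    1.45]
 rot(deg) [ 0.11  0.04 -0.15]  shift mm (now axes) [ 3.3 -0.1  2. ]
```

```bash
python3 -m pendant '[{"tx":0.005,"ty":0,"tz":0,"rx":0,"ry":0,"rz":0,"jaw":0},{"tx":0.01,"ty":0,"tz":-0.001,"rx":0,"ry":0,"rz":0,"jaw":0},{"tx":0.01,"ty":0,"tz":-0.001,"rx":0,"ry":0,"rz":0,"jaw":0},{"tx":0.01,"ty":0,"tz":0,"rx":0,"ry":0,"rz":0,"jaw":0},{"tx":0.005,"ty":0,"tz":0,"rx":0,"ry":0,"rz":0,"jaw":0},{"tx":0,"ty":0,"tz":0,"rx":0,"ry":0,"rz":0,"jaw":0}]'; python3 -m pendant '[{"tx":0.01,"ty":0,"tz":0,"rx":0,"ry":0,"rz":0,"jaw":0},{"tx":0.01,"ty":0,"tz":0,"rx":0,"ry":0,"rz":0,"jaw":0},{"tx":0.01,"ty":0,"tz":0,"rx":0,"ry":0,"rz":0,"jaw":0},{"tx":0.01,"ty":0,"tz":0,"rx":0,"ry":0,"rz":0,"jaw":0},{"tx":0.004,"ty":0,"tz":0,"rx":0,"ry":0,"rz":0,"jaw":0},{"tx":0,"ty":0,"tz":0,"rx":0,"ry":0,"rz":0,"jaw":0}]'
for i in 1; do python3 -m pendant '[{"tx":0,"ty":0,"tz":0,"rx":0,"ry":0,"rz":0,"jaw":0}]'; done
```

```text
time_s: 4.4
eef_pos: [0.518, 0.0894, 0.0982]
tool_rot: [0.625, 0.781, -0.0, 0.0]
ft_force: [12.3, -0.5, -35.7]
gripper_width: 0.13
grip_force: 59.3
time_s: 5.15
eef_pos: [0.5084, 0.1318, 0.0982]
tool_rot: [0.625, 0.781, -0.001, 0.001]
ft_force: [12.1, -2.8, -34.1]
gripper_width: 0.129
grip_force: 59.4
time_s: 5.28
eef_pos: [0.5084, 0.1317, 0.0982]
tool_rot: [0.625, 0.781, -0.001, 0.001]
ft_force: [11.4, -2.5, -34.5]
gripper_width: 0.131
grip_force: 59.4
```

```bash
python3 -m pendant '[{"tx":0,"ty":0,"tz":0.002,"rx":0,"ry":0,"rz":0,"jaw":0},{"tx":0,"ty":0,"tz":0,"rx":0,"ry":0,"rz":0,"jaw":0}]';python3 -m pendant '[{"tx":0,"ty":0,"tz":0.0015,"rx":0,"ry":0,"rz":0,"jaw":0},{"tx":0,"ty":0,"tz":0,"rx":0,"ry":0,"rz":0,"jaw":0}]'
```

```text
time_s: 5.52
eef_pos: [0.5085, 0.1315, 0.098]
tool_rot: [0.625, 0.781, -0.0, 0.001]
ft_force: [5.5, -4.7, -14.6]
gripper_width: 0.132
grip_force: 62.4
time_s: 5.78
eef_pos: [0.5086, 0.1315, 0.0978]
tool_rot: [0.625, 0.781, 0.0, 0.002]
ft_force: [2.1, -5.4, -0.1]
gripper_width: 0.132
grip_force: 64.7
```

```bash
python3 -m pendant '[{"tx":0.003,"ty":0,"tz":0,"rx":0,"ry":0,"rz":0,"jaw":0},{"tx":0.002,"ty":0,"tz":0,"rx":0,"ry":0,"rz":0,"jaw":0},{"tx":0,"ty":0,"tz":0,"rx":0,"ry":0,"rz":0,"jaw":0}]';python3 -m pendant '[{"tx":0.002,"ty":0,"tz":0,"rx":0,"ry":0,"rz":0,"jaw":0},{"tx":0,"ty":0,"tz":0,"rx":0,"ry":0,"rz":0,"jaw":0}]';python3 -m pendant '[{"tx":0.002,"ty":0,"tz":0,"rx":0,"ry":0,"rz":0,"jaw":0},{"tx":0,"ty":0,"tz":0,"rx":0,"ry":0,"rz":0,"jaw":0}]';python3 -m pendant '[{"tx":0.002,"ty":0,"tz":0,"rx":0,"ry":0,"rz":0,"jaw":0},{"tx":0,"ty":0,"tz":0,"rx":0,"ry":0,"rz":0,"jaw":0}]';python3 -m pendant '[{"tx":0.001,"ty":0,"tz":0,"rx":0,"ry":0,"rz":0,"jaw":0},{"tx":0,"ty":0,"tz":0,"rx":0,"ry":0,"rz":0,"jaw":0}]'
```

```text
time_s: 6.15
eef_pos: [0.5075, 0.1364, 0.0978]
tool_rot: [0.625, 0.781, 0.0, 0.002]
ft_force: [1.8, -5.8, -0.5]
gripper_width: 0.127
grip_force: 64.7
time_s: 6.4
eef_pos: [0.5071, 0.1384, 0.0978]
tool_rot: [0.625, 0.781, 0.0, 0.002]
ft_force: [2.5, -5.9, 0.0]
gripper_width: 0.128
grip_force: 64.6
time_s: 6.65
eef_pos: [0.5066, 0.1404, 0.0978]
tool_rot: [0.625, 0.781, 0.0, 0.002]
ft_force: [1.7, -5.2, -0.1]
gripper_width: 0.128
grip_force: 64.6
time_s: 6.9
eef_pos: [0.5062, 0.1426, 0.0978]
tool_rot: [0.625, 0.781, 0.001, 0.001]
ft_force: [0.9, -4.6, 3.8]
gripper_width: 0.128
grip_force: 65.0
time_s: 7.15
eef_pos: [0.5059, 0.1438, 0.0977]
tool_rot: [0.625, 0.781, 0.001, 0.001]
ft_force: [0.0, -4.8, 5.7]
gripper_width: 0.128
grip_force: 65.6
```

```bash
for i in 1; do python3 -m pendant '[{"tx":0.001,"ty":0,"tz":0,"rx":0,"ry":0,"rz":0,"jaw":0},{"tx":0,"ty":0,"tz":0,"rx":0,"ry":0,"rz":0,"jaw":0}]';python3 -m pendant '[{"tx":0.001,"ty":0,"tz":0,"rx":0,"ry":0,"rz":0,"jaw":0},{"tx":0,"ty":0,"tz":0,"rx":0,"ry":0,"rz":0,"jaw":0}]';python3 -m pendant '[{"tx":0.001,"ty":0,"tz":0,"rx":0,"ry":0,"rz":0,"jaw":0},{"tx":0,"ty":0,"tz":0,"rx":0,"ry":0,"rz":0,"jaw":0}]'; done; python3 -c "
from h import *
to([.5263,.0534,.0960])
cv2.imwrite('pics/t1.png',get_image('top'))"
```

```text
time_s: 7.4
eef_pos: [0.5056, 0.1447, 0.0977]
tool_rot: [0.625, 0.781, 0.001, 0.001]
ft_force: [1.0, -4.6, 5.8]
gripper_width: 0.127
grip_force: 65.5
time_s: 7.65
eef_pos: [0.5054, 0.1457, 0.0977]
tool_rot: [0.625, 0.781, 0.001, 0.001]
ft_force: [0.4, -5.3, 5.8]
gripper_width: 0.129
grip_force: 65.5
time_s: 7.9
eef_pos: [0.5052, 0.1468, 0.0977]
tool_rot: [0.625, 0.781, 0.001, 0.001]
ft_force: [0.8, -4.7, 6.9]
gripper_width: 0.128
grip_force: 65.5
t 7.9 pos [0.5052 0.1468 0.0977] F [ 0.8 -4.7  6.9] j [ 0.28  0.33 -0.28  0.96 -0.    1.63]
 rot(deg) [ 0.15  0.04 -0.16]  shift mm (now axes) [-95.8   0.2   1.8]
```

```bash
python3 -m pendant '[{"tx":0.0015,"ty":0,"tz":0,"rx":0,"ry":0,"rz":0,"jaw":0},{"tx":0,"ty":0,"tz":0.0005,"rx":0,"ry":0,"rz":0,"jaw":0}]';python3 -m pendant '[{"tx":0.0015,"ty":0,"tz":-0.001,"rx":0,"ry":0,"rz":0,"jaw":0},{"tx":0,"ty":0,"tz":0,"rx":0,"ry":0,"rz":0,"jaw":0}]';python3 -m pendant '[{"tx":0.0015,"ty":0,"tz":0,"rx":0,"ry":0,"rz":0,"jaw":0},{"tx":0,"ty":0,"tz":0,"rx":0,"ry":0,"rz":0,"jaw":0}]'
```

```text
time_s: 8.2
eef_pos: [0.5047, 0.149, 0.0977]
tool_rot: [0.625, 0.781, 0.002, 0.001]
ft_force: [-4.3, 1.3, 15.3]
gripper_width: 0.129
grip_force: 66.9
time_s: 8.45
eef_pos: [0.5045, 0.1499, 0.0977]
tool_rot: [0.625, 0.781, 0.001, 0.001]
ft_force: [1.1, -4.4, 8.4]
gripper_width: 0.128
grip_force: 65.6
time_s: 8.7
eef_pos: [0.5042, 0.1512, 0.0977]
tool_rot: [0.625, 0.781, 0.001, 0.001]
ft_force: [0.9, -4.6, 7.5]
gripper_width: 0.13
grip_force: 65.7
```

```bash
python3 -m pendant '[{"tx":0.0005,"ty":0,"tz":-0.0007,"rx":0,"ry":0,"rz":0,"jaw":0},{"tx":0,"ty":0,"tz":0,"rx":0,"ry":0,"rz":0,"jaw":0}]';python3 -m pendant '[{"tx":0.001,"ty":0,"tz":0,"rx":0,"ry":0,"rz":0,"jaw":0},{"tx":0,"ty":0,"tz":0,"rx":0,"ry":0,"rz":0,"jaw":0}]';python3 -m pendant '[{"tx":0.001,"ty":0,"tz":0,"rx":0,"ry":0,"rz":0,"jaw":0},{"tx":0,"ty":0,"tz":0,"rx":0,"ry":0,"rz":0,"jaw":0}]';python3 -m pendant '[{"tx":0.001,"ty":0,"tz":0,"rx":0,"ry":0,"rz":0,"jaw":0},{"tx":0,"ty":0,"tz":0,"rx":0,"ry":0,"rz":0,"jaw":0}]';python3 -m pendant '[{"tx":0.001,"ty":0,"tz":0,"rx":0,"ry":0,"rz":0,"jaw":0},{"tx":0,"ty":0,"tz":0,"rx":0,"ry":0,"rz":0,"jaw":0}]'
```

```text
time_s: 8.95
eef_pos: [0.504, 0.1516, 0.0978]
tool_rot: [0.625, 0.781, 0.0, 0.001]
ft_force: [2.6, -4.4, 1.6]
gripper_width: 0.133
grip_force: 64.7
time_s: 9.2
eef_pos: [0.5038, 0.1526, 0.0978]
tool_rot: [0.625, 0.781, 0.0, 0.001]
ft_force: [3.6, -5.4, 1.3]
gripper_width: 0.13
grip_force: 64.7
time_s: 9.45
eef_pos: [0.5036, 0.1535, 0.0978]
tool_rot: [0.625, 0.781, 0.0, 0.001]
ft_force: [2.3, -4.8, 1.4]
gripper_width: 0.132
grip_force: 64.7
time_s: 9.7
eef_pos: [0.5034, 0.1543, 0.0978]
tool_rot: [0.625, 0.781, 0.0, 0.001]
ft_force: [3.4, -6.3, 2.5]
gripper_width: 0.131
grip_force: 64.8
time_s: 9.95
eef_pos: [0.5032, 0.1549, 0.0977]
tool_rot: [0.625, 0.781, -0.0, 0.001]
ft_force: [3.3, -7.7, 1.7]
gripper_width: 0.134
grip_force: 64.8
```

```bash
python3 -m pendant '[{"tx":-0.001,"ty":0,"tz":0,"rx":0,"ry":0,"rz":0,"jaw":0},{"tx":-0.001,"ty":0,"tz":0,"rx":0,"ry":0,"rz":0,"jaw":0},{"tx":0,"ty":0,"tz":0,"rx":0,"ry":0,"rz":0,"jaw":0}]';python3 -m pendant '[{"tx":-0.0015,"ty":0,"tz":0,"rx":0,"ry":0,"rz":0,"jaw":0},{"tx":0,"ty":0,"tz":0,"rx":0,"ry":0,"rz":0,"jaw":0}]';python3 -m pendant '[{"tx":-0.0015,"ty":0,"tz":0,"rx":0,"ry":0,"rz":0,"jaw":0},{"tx":0,"ty":0,"tz":0,"rx":0,"ry":0,"rz":0,"jaw":0}]'; python3 -m pendant '[{"tx":-0.001,"ty":0,"tz":0,"rx":0,"ry":0,"rz":0,"jaw":0},{"tx":0,"ty":0,"tz":0,"rx":0,"ry":0,"rz":0,"jaw":0}]'
```

```text
time_s: 10.32
eef_pos: [0.5036, 0.1535, 0.0978]
tool_rot: [0.625, 0.781, 0.0, 0.001]
ft_force: [3.9, -6.0, 1.6]
gripper_width: 0.133
grip_force: 64.7
time_s: 10.58
eef_pos: [0.5039, 0.1521, 0.0978]
tool_rot: [0.625, 0.781, 0.0, 0.001]
ft_force: [3.1, -4.4, 0.8]
gripper_width: 0.129
grip_force: 64.7
time_s: 10.82
eef_pos: [0.5043, 0.1506, 0.0978]
tool_rot: [0.625, 0.781, 0.0, 0.001]
ft_force: [2.7, -4.6, 1.5]
gripper_width: 0.127
grip_force: 64.7
time_s: 11.08
eef_pos: [0.5044, 0.1499, 0.0977]
tool_rot: [0.625, 0.781, 0.001, 0.001]
ft_force: [3.9, -4.7, 2.8]
gripper_width: 0.13
grip_force: 64.9
```

```bash
python3 -m pendant '[{"tx":-0.001,"ty":0,"tz":0,"rx":0,"ry":0,"rz":0,"jaw":0},{"tx":0,"ty":0,"tz":0,"rx":0,"ry":0,"rz":0,"jaw":0}]';python3 -m pendant '[{"tx":-0.001,"ty":0,"tz":0,"rx":0,"ry":0,"rz":0,"jaw":0},{"tx":0,"ty":0,"tz":0,"rx":0,"ry":0,"rz":0,"jaw":0}]';python3 -m pendant '[{"tx":-0.001,"ty":0,"tz":0,"rx":0,"ry":0,"rz":0,"jaw":0},{"tx":0,"ty":0,"tz":0,"rx":0,"ry":0,"rz":0,"jaw":0}]'
```

```text
time_s: 11.32
eef_pos: [0.5044, 0.1497, 0.0977]
tool_rot: [0.625, 0.781, 0.001, 0.0]
ft_force: [2.5, 0.3, 6.3]
gripper_width: 0.126
grip_force: 65.4
time_s: 11.58
eef_pos: [0.5045, 0.1494, 0.0978]
tool_rot: [0.624, 0.781, 0.002, -0.0]
ft_force: [1.5, 4.1, 6.2]
gripper_width: 0.13
grip_force: 65.5
time_s: 11.82
eef_pos: [0.5045, 0.1492, 0.0978]
tool_rot: [0.624, 0.781, 0.002, -0.001]
ft_force: [0.3, 8.1, 5.5]
gripper_width: 0.132
grip_force: 65.5
```

```bash
python3 -m pendant '[{"tx":0.002,"ty":0,"tz":-0.0005,"rx":0,"ry":0,"rz":0,"jaw":0},{"tx":0,"ty":0,"tz":0,"rx":0,"ry":0,"rz":0,"jaw":0.03},{"tx":0,"ty":0,"tz":0,"rx":0,"ry":0,"rz":0,"jaw":0.065},{"tx":0,"ty":0,"tz":-0.02,"rx":0,"ry":0,"rz":0,"jaw":0.065},{"tx":0,"ty":0,"tz":-0.06,"rx":0,"ry":0,"rz":0,"jaw":0.065},{"tx":0,"ty":0,"tz":-0.06,"rx":0,"ry":0,"rz":0,"jaw":0.065},{"tx":0,"ty":0,"tz":0,"rx":0,"ry":0,"rz":0,"jaw":0.065}]'
python3 -c "
from h import *
c=calibration('top');im=get_image('top');cv2.imwrite('pics/t2.png',im)
to([.4853,-.2888,.24])
b=im.astype(int)[170:270,170:320];m=(b[...,2]>130)&(b[...,1]<80)&(b[...,0]<80);ys,xs=np.nonzero(m);print('red',len(xs),xs.mean()+170,ys.mean()+170,atz(c,(xs.mean()+170,ys.mean()+170),.118))
"
```

```text
time_s: 12.7
eef_pos: [0.5054, 0.1496, 0.242]
tool_rot: [0.625, 0.781, 0.003, 0.002]
ft_force: [-0.2, 0.2, -0.3]
gripper_width: 0.761
grip_force: 0.0
t 12.75 pos [0.5044 0.1493 0.2394] F [-0.6  1.1 -1.4] j [ 0.29  0.24 -0.02  1.31  0.    1.64]
 rot(deg) [ 0.2  -0.04 -0.14]  shift mm (now axes) [-423.3 -114.7   -1.3]
red 29 218.20689655172413 228.27586206896552 [0.50552984 0.14780742 0.118     ]
```

```bash
python3 -m pendant '[{"tx":-0.0529,"ty":-0.0143,"tz":0,"rx":0.2,"ry":0,"rz":-0.1,"jaw":0.065},{"tx":-0.0529,"ty":-0.0143,"tz":0,"rx":0,"ry":0,"rz":0,"jaw":0.065},{"tx":-0.0529,"ty":-0.0143,"tz":0,"rx":0,"ry":0,"rz":0,"jaw":0.065},{"tx":-0.0529,"ty":-0.0143,"tz":0,"rx":0,"ry":0,"rz":0,"jaw":0.065},{"tx":-0.0529,"ty":-0.0143,"tz":0,"rx":0,"ry":0,"rz":0,"jaw":0.065},{"tx":-0.0529,"ty":-0.0143,"tz":0,"rx":0,"ry":0,"rz":0,"jaw":0.065},{"tx":-0.0529,"ty":-0.0143,"tz":0,"rx":0,"ry":0,"rz":0,"jaw":0.065},{"tx":-0.0529,"ty":-0.0143,"tz":0,"rx":0,"ry":0,"rz":0,"jaw":0.065}]'
python3 -m pendant '[{"tx":0,"ty":0,"tz":0,"rx":0,"ry":0,"rz":0,"jaw":0.065},{"tx":0,"ty":0,"tz":0,"rx":0,"ry":0,"rz":0,"jaw":0.065}]'
python3 -c "
from h import *
to([.4853,-.2888,.087])
c=calibration('wrist');im=get_image('wrist')
p=proj(c,[.4853,-.2888,.106]);q=proj(c,[.6186,-.2882,.106]);print(p,q)
for x in(p,q):cv2.drawMarker(im,tuple(int(v) for v in x),(255,0,255),0,10,1)
cv2.imwrite('pics/w2.png',im)"
```

```text
time_s: 13.75
eef_pos: [0.4845, -0.2903, 0.2362]
tool_rot: [0.624, 0.781, -0.001, -0.003]
ft_force: [1.5, 0.1, 0.5]
gripper_width: 0.761
grip_force: 0.0
time_s: 14.0
eef_pos: [0.4847, -0.2885, 0.2364]
tool_rot: [0.624, 0.781, -0.001, -0.003]
ft_force: [0.2, -0.5, 0.6]
gripper_width: 0.758
grip_force: 0.0
t 14.0 pos [ 0.4847 -0.2885  0.2364] F [ 0.2 -0.5  0.6] j [-0.54  0.31  0.07  1.34 -0.    0.81]
 rot(deg) [-0.31 -0.14 -0.08]  shift mm (now axes) [ -0.8   1.3 149.4]
[279.64389503 200.32610162] [442.07875551 235.19822008]
```

View pics/w2.png

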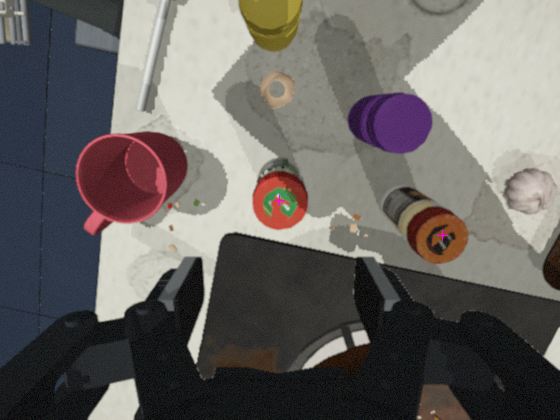

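Wrist view confirms: green cap (280,201), brown cap (439,234), matching markers within ~1–2 mm. Descend and grip green.

```bash
python3 -m pendant '[{"tx":-0.001,"ty":0.001,"tz":0.05,"rx":-0.3,"ry":0,"rz":0,"jaw":0.065},{"tx":0,"ty":0,"tz":0.05,"rx":0,"ry":0,"rz":0,"jaw":0.065},{"tx":0,"ty":0,"tz":0.035,"rx":0,"ry":0,"rz":0,"jaw":0.065},{"tx":0,"ty":0,"tz":0.013,"rx":0,"ry":0,"rz":0,"jaw":0.065},{"tx":0,"ty":0,"tz":0,"rx":0,"ry":0,"rz":0,"jaw":0.03},{"tx":0,"ty":0,"tz":0,"rx":0,"ry":0,"rz":0,"jaw":0.03},{"tx":0,"ty":0,"tz":0,"rx":0,"ry":0,"rz":0,"jaw":0.03},{"tx":0,"ty":0,"tz":0,"rx":0,"ry":0,"rz":0,"jaw":0.03}]'
python3 -c "
from h import *
to([.5422,-.0161,.24])"
```

```text
time_s: 15.05
eef_pos: [0.4872, -0.2899, 0.0907]
tool_rot: [0.624, 0.781, 0.001, 0.001]
ft_force: [0.6, -0.0, 2.1]
gripper_width: 0.498
grip_force: 61.2
t 15.05 pos [ 0.4872 -0.2899  0.0907] F [ 0.6 -0.   2.1] j [-0.54  0.4  -0.19  0.98  0.    0.81]
 rot(deg) [ 0.16  0.05 -0.04]  shift mm (now axes) [ 254.8  114.6 -149.2]
```

```bash
python3 -m pendant '[{"tx":0,"ty":0,"tz":-0.03,"rx":0,"ry":0,"rz":0,"jaw":0.03},{"tx":0,"ty":0,"tz":-0.06,"rx":0,"ry":0,"rz":0,"jaw":0.03},{"tx":0,"ty":0,"tz":-0.06,"rx":0,"ry":0,"rz":0,"jaw":0.03},{"tx":0.05,"ty":0.0225,"tz":0,"rx":0,"ry":0,"rz":0,"jaw":0.03},{"tx":0.05,"ty":0.0225,"tz":0,"rx":0,"ry":0,"rz":0,"jaw":0.03},{"tx":0.05,"ty":0.0225,"tz":0,"rx":0,"ry":0,"rz":0,"jaw":0.03},{"tx":0.05,"ty":0.0225,"tz":0,"rx":0,"ry":0,"rz":0,"jaw":0.03},{"tx":0.05,"ty":0.0225,"tz":0,"rx":0,"ry":0,"rz":0,"jaw":0.03}]'
python3 -m pendant '[{"tx":0,"ty":0,"tz":0,"rx":0,"ry":0,"rz":0,"jaw":0.03},{"tx":0,"ty":0,"tz":0,"rx":0,"ry":0,"rz":0,"jaw":0.03},{"tx":0,"ty":0,"tz":0,"rx":0,"ry":0,"rz":0,"jaw":0.03}]'
python3 -c "
from h import *
to([.5422,-.0161,.14])
P=[]
for i in range(4):
    P.append(bot.get_state()['eef_pos']); im=get_image('wrist')
print(np.mean(P,0))
c=calibration('wrist');cv2.imwrite('pics/w3.png',im)
print(proj(c,np.mean(P,0)+[0,0,.0153]))
"
```

```text
time_s: 16.05
eef_pos: [0.5412, -0.0194, 0.2405]
tool_rot: [0.624, 0.781, 0.001, 0.001]
ft_force: [1.4, 0.2, -1.2]
gripper_width: 0.501
grip_force: 61.4
time_s: 16.42
eef_pos: [0.5408, -0.0222, 0.2401]
tool_rot: [0.625, 0.781, 0.001, 0.001]
ft_force: [-0.1, -0.5, -2.0]
gripper_width: 0.504
grip_force: 61.4
t 16.43 pos [ 0.5408 -0.0222  0.2401] F [-0.1 -0.5 -2. ] j [-0.04  0.27  0.02  1.32  0.    1.31]
 rot(deg) [ 0.09  0.   -0.12]  shift mm (now axes) [  5.6   2.6 100.1]
[ 0.54081166 -0.02222321  0.24012305]
[277.39980387 301.58445481]
```

View pics/w3.png

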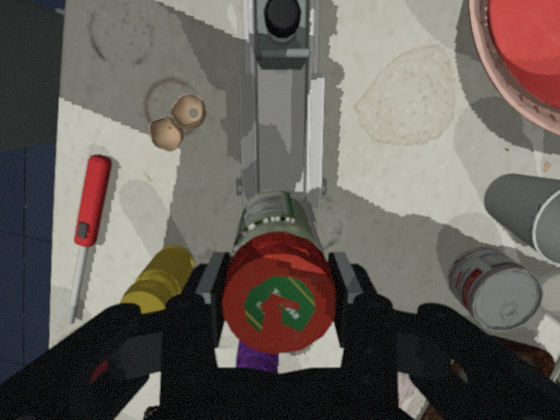

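Jar held upright, cap centre (279,293); knob at (282,17), follower face top edge at (281,60), track ahead centred ~x=283. Check the track line projection.

```bash
python3 -c "
from h import *
c=calibration('wrist')
print('knob',proj(c,[.5153,.1019,.125]),'face',proj(c,[.5208,.0775,.106]))
u=np.array([-.2225,.9749]);v=np.array([-u[1],u[0]]);s=np.array([.5477,-.0405])
for x in(40,90):
  for w in(-.035,.035): print(x,w,proj(c,[*(s+u*x/1e3+v*w),.06]))
to([*(s+u*.025),.15])
im=cv2.imread('pics/w3.png');print(cv2.cvtColor(im,6)[150,225:345].tolist())"
```

```text
knob [281.19216617  14.07365667] face [280.92638886  59.46439426]
40 -0.035 [319.77316857 162.66957121]
40 0.035 [241.51377386 162.95856911]
90 -0.035 [321.38534064 104.71396423]
90 0.035 [239.66824617 105.00092492]
t 16.62 pos [ 0.5409 -0.022   0.2401] F [ 0.5  0.1 -2.6] j [-0.04  0.27  0.02  1.32  0.    1.31]
 rot(deg) [ 0.1  -0.   -0.12]  shift mm (now axes) [ 5.5  2.4 90.1]
[118, 111, 101, 93, 96, 95, 91, 95, 92, 90, 91, 92, 95, 94, 94, 94, 113, 120, 121, 114, 118, 118, 115, 120, 113, 118, 114, 117, 112, 123, 114, 92, 74, 74, 95, 103, 102, 106, 98, 104, 101, 104, 103, 106, 104, 104, 103, 99, 103, 105, 101, 103, 105, 104, 101, 101, 105, 103, 101, 103, 107, 114, 121, 128, 129, 112, 106, 102, 101, 102, 102, 100, 104, 102, 104, 103, 104, 100, 95, 103, 104, 126, 173, 191, 181, 176, 180, 183, 181, 180, 183, 182, 183, 181, 184, 188, 188, 167, 126, 114, 114, 111, 111, 112, 113, 113, 114, 114, 117, 115, 118, 117, 130, 155, 168, 179, 185, 182, 182, 184]
```

```bash
python3 -m pendant '[{"tx":0.0055,"ty":0.0025,"tz":0,"rx":0.1,"ry":0,"rz":-0.1,"jaw":0.03},{"tx":0,"ty":0,"tz":0.04,"rx":0,"ry":0,"rz":0,"jaw":0.03},{"tx":0,"ty":0,"tz":0.04,"rx":0,"ry":0,"rz":0,"jaw":0.03},{"tx":0,"ty":0,"tz":0,"rx":0,"ry":0,"rz":0,"jaw":0.03},{"tx":0,"ty":0,"tz":0.01,"rx":0,"ry":0,"rz":0,"jaw":0.03},{"tx":0,"ty":0,"tz":0.01,"rx":0,"ry":0,"rz":0,"jaw":0.03},{"tx":0,"ty":0,"tz":0.0,"rx":0,"ry":0,"rz":0,"jaw":0.03}]'
python3 -m pendant '[{"tx":0,"ty":0,"tz":0.01,"rx":0,"ry":0,"rz":0,"jaw":0.03},{"tx":0,"ty":0,"tz":0.01,"rx":0,"ry":0,"rz":0,"jaw":0.03},{"tx":0,"ty":0,"tz":0.0,"rx":0,"ry":0,"rz":0,"jaw":0.03}]'
python3 -c "
from h import *
s=np.array([.5477,-.0405]);u=np.array([-.2225,.9749])
to([*(s+u*.025),.0995])"
```

```text
time_s: 17.5
eef_pos: [0.5421, -0.0151, 0.14]
tool_rot: [0.623, 0.782, -0.0, -0.0]
ft_force: [-0.6, 1.0, -1.2]
gripper_width: 0.502
grip_force: 61.6
time_s: 17.88
eef_pos: [0.5428, -0.015, 0.1194]
tool_rot: [0.623, 0.782, 0.0, 0.0]
ft_force: [4.7, 1.3, -3.7]
gripper_width: 0.5
grip_force: 61.4
t 17.88 pos [ 0.5428 -0.015   0.1194] F [ 4.7  1.3 -3.7] j [-0.03  0.34 -0.2   1.03  0.    1.32]
 rot(deg) [ 0.04 -0.02  0.07]  shift mm (now axes) [-1.  -0.9 19.9]
```

```bash
python3 -m pendant '[{"tx":0,"ty":0.0007,"tz":0.005,"rx":0,"ry":0,"rz":0,"jaw":0.03},{"tx":0,"ty":0,"tz":0.008,"rx":0,"ry":0,"rz":0,"jaw":0.03},{"tx":0,"ty":0,"tz":0.0,"rx":0,"ry":0,"rz":0,"jaw":0.03}]'
python3 -m pendant '[{"tx":0,"ty":0,"tz":0.003,"rx":0,"ry":0,"rz":0,"jaw":0.03},{"tx":0,"ty":0,"tz":0.002,"rx":0,"ry":0,"rz":0,"jaw":0.03},{"tx":0,"ty":0,"tz":0.0,"rx":0,"ry":0,"rz":0,"jaw":0.03}]'
python3 -m pendant '[{"tx":0,"ty":0,"tz":0.001,"rx":0,"ry":0,"rz":0,"jaw":0.03},{"tx":0,"ty":0,"tz":0.0,"rx":0,"ry":0,"rz":0,"jaw":0.03}]'
```

```text
time_s: 18.25
eef_pos: [0.5429, -0.0149, 0.1064]
tool_rot: [0.623, 0.782, 0.0, -0.0]
ft_force: [3.8, 1.6, -2.5]
gripper_width: 0.504
grip_force: 61.5
time_s: 18.62
eef_pos: [0.5429, -0.015, 0.102]
tool_rot: [0.623, 0.782, 0.0, -0.0]
ft_force: [3.5, 1.3, -2.5]
gripper_width: 0.5
grip_force: 61.8
time_s: 18.88
eef_pos: [0.543, -0.015, 0.1011]
tool_rot: [0.623, 0.782, 0.0, 0.0]
ft_force: [2.0, 0.1, -0.5]
gripper_width: 0.501
grip_force: 61.8
```

```bash
python3 -m pendant '[{"tx":0,"ty":0.0003,"tz":0.0007,"rx":0,"ry":0,"rz":0,"jaw":0.03},{"tx":0,"ty":0,"tz":0.0,"rx":0,"ry":0,"rz":0,"jaw":0.03}]'
python3 -m pendant '[{"tx":0,"ty":0,"tz":0.0007,"rx":0,"ry":0,"rz":0,"jaw":0.03},{"tx":0,"ty":0,"tz":0.0,"rx":0,"ry":0,"rz":0,"jaw":0.03}]'
```

```text
time_s: 19.12
eef_pos: [0.543, -0.0149, 0.1003]
tool_rot: [0.623, 0.782, -0.0, -0.0]
ft_force: [1.9, 1.4, 0.1]
gripper_width: 0.502
grip_force: 61.8
time_s: 19.38
eef_pos: [0.543, -0.0149, 0.0995]
tool_rot: [0.623, 0.782, -0.0, -0.0]
ft_force: [1.9, 1.5, 0.3]
gripper_width: 0.498
grip_force: 61.9
```

```bash
python3 -m pendant '[{"tx":0,"ty":0,"tz":0,"rx":0,"ry":0,"rz":0,"jaw":0.05},{"tx":0,"ty":0,"tz":0,"rx":0,"ry":0,"rz":0,"jaw":0.065},{"tx":0,"ty":0,"tz":0,"rx":0,"ry":0,"rz":0,"jaw":0.065},{"tx":0,"ty":0,"tz":-0.02,"rx":0,"ry":0,"rz":0,"jaw":0.065},{"tx":0,"ty":0,"tz":-0.06,"rx":0,"ry":0,"rz":0,"jaw":0.065},{"tx":0,"ty":0,"tz":-0.06,"rx":0,"ry":0,"rz":0,"jaw":0.065},{"tx":0,"ty":0,"tz":0,"rx":0,"ry":0,"rz":0,"jaw":0.065}]'
python3 -c "
from h import *
to([.6172,-.288,.24])
c=calibration('top');im=get_image('top')
p=proj(c,[.5422,-.0151,.114]);print(p)
a=cv2.resize(im[185:265,180:310],None,fx=3,fy=3);b=get_image('wrist')
cv2.imwrite('pics/s3.png',np.hstack([cv2.copyMakeBorder(a,0,180,0,0,0),b])[:, :])
b[0:160,0:260]=a[:160,130:390] if a.shape[1]>=390 else b[0:160,0:260]
cv2.imwrite('pics/s4.png',b)"
```

```text
time_s: 20.25
eef_pos: [0.5452, -0.015, 0.2444]
tool_rot: [0.623, 0.782, 0.002, 0.003]
ft_force: [0.4, 1.0, -0.8]
gripper_width: 0.764
grip_force: 0.0
t 20.25 pos [ 0.5452 -0.015   0.2444] F [ 0.4  1.  -0.8] j [-0.03  0.27  0.03  1.33  0.    1.32]
 rot(deg) [0.44 0.11 0.06]  shift mm (now axes) [-282.1    9.4    5. ]
[286.18417387 211.12640961]
```

View pics/s4.png

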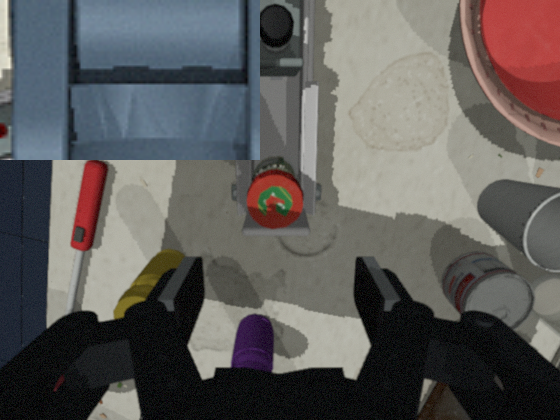

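Green jar stands in the track by the stop (cap (275,199), stop edge y≈232), follower still caught (face ~y=65). Next the brown one.

```bash
python3 -m pendant '[{"tx":-0.047,"ty":0.0013,"tz":0,"rx":0.2,"ry":0.1,"rz":0,"jaw":0.065},{"tx":-0.047,"ty":0.0013,"tz":0,"rx":0,"ry":0,"rz":0,"jaw":0.065},{"tx":-0.047,"ty":0.0013,"tz":0,"rx":0,"ry":0,"rz":0,"jaw":0.065},{"tx":-0.047,"ty":0.0013,"tz":0,"rx":0,"ry":0,"rz":0,"jaw":0.065},{"tx":-0.047,"ty":0.0013,"tz":0,"rx":0,"ry":0,"rz":0,"jaw":0.065},{"tx":-0.047,"ty":0.0013,"tz":0,"rx":0,"ry":0,"rz":0,"jaw":0.065},{"tx":0,"ty":0,"tz":0,"rx":0,"ry":0,"rz":0,"jaw":0.065},{"tx":0,"ty":0,"tz":0,"rx":0,"ry":0,"rz":0,"jaw":0.065}]'
python3 -c "
from h import *
s=get_image('wrist');c=calibration('wrist')
cv2.imwrite('pics/w5.png',s)
b=s.astype(int);m=((b[...,2]>110)&(b[...,2]-b[...,0]>60)).astype('uint8')[130:270,200:360]
n,l,st,ce=cv2.connectedComponentsWithStats(m)
for i in range(1,n):
  if st[i,4]>200: print(st[i],ce[i]+[200,130])
print(proj(c,[.6172,-.288,.106]))
to([.6172,-.288,.0905])"
```

```text
time_s: 21.35
eef_pos: [0.6129, -0.2878, 0.2374]
tool_rot: [0.624, 0.782, -0.001, -0.003]
ft_force: [-0.3, -0.2, 0.2]
gripper_width: 0.763
grip_force: 0.0
[  61   50   54   51 1647] [288.35519126 204.39708561]
[284.07468833 201.46029315]
t 21.4 pos [ 0.613  -0.2873  0.238 ] F [ 0.3  0.3 -0.2] j [-0.44  0.52  0.4   1.46 -0.    0.91]
 rot(deg) [-0.3  -0.2   0.09]  shift mm (now axes) [ -2.2   4.7 147.5]
```

```bash
python3 -m pendant '[{"tx":-0.003,"ty":0.0065,"tz":0.04,"rx":-0.3,"ry":-0.1,"rz":0,"jaw":0.065},{"tx":0,"ty":0,"tz":0.05,"rx":0,"ry":0,"rz":0,"jaw":0.065},{"tx":0,"ty":0,"tz":0.04,"rx":0,"ry":0,"rz":0,"jaw":0.065},{"tx":0,"ty":0,"tz":0.017,"rx":0,"ry":0,"rz":0,"jaw":0.065},{"tx":0,"ty":0,"tz":0,"rx":0,"ry":0,"rz":0,"jaw":0.03},{"tx":0,"ty":0,"tz":0,"rx":0,"ry":0,"rz":0,"jaw":0.03},{"tx":0,"ty":0,"tz":0,"rx":0,"ry":0,"rz":0,"jaw":0.03},{"tx":0,"ty":0,"tz":0,"rx":0,"ry":0,"rz":0,"jaw":0.03}]'
python3 -c "
from h import *
s=np.array([.5482,-.0405]);u=np.array([-.2225,.9749])
to([*(s+u*.078),.24])"
```

```text
time_s: 22.4
eef_pos: [0.621, -0.2898, 0.0931]
tool_rot: [0.623, 0.782, 0.001, 0.001]
ft_force: [-0.3, -0.5, -0.5]
gripper_width: 0.499
grip_force: 60.8
t 22.4 pos [ 0.621  -0.2898  0.0931] F [-0.3 -0.5 -0.5] j [-0.44  0.58  0.14  1.13  0.    0.91]
 rot(deg) [0.16 0.04 0.06]  shift mm (now axes) [ 337.1  -15.1 -147.2]
```

```bash
python3 -m pendant '[{"tx":0,"ty":0,"tz":-0.03,"rx":0,"ry":0,"rz":0,"jaw":0.03},{"tx":0,"ty":0,"tz":-0.06,"rx":0,"ry":0,"rz":0,"jaw":0.03},{"tx":0,"ty":0,"tz":-0.06,"rx":0,"ry":0,"rz":0,"jaw":0.03},{"tx":0.056,"ty":-0.0025,"tz":0,"rx":0,"ry":0,"rz":0,"jaw":0.03},{"tx":0.056,"ty":-0.0025,"tz":0,"rx":0,"ry":0,"rz":0,"jaw":0.03},{"tx":0.056,"ty":-0.0025,"tz":0,"rx":0,"ry":0,"rz":0,"jaw":0.03},{"tx":0.056,"ty":-0.0025,"tz":0,"rx":0,"ry":0,"rz":0,"jaw":0.03},{"tx":0.056,"ty":-0.0025,"tz":0,"rx":0,"ry":0,"rz":0,"jaw":0.03}]'
python3 -m pendant '[{"tx":0.056,"ty":-0.0025,"tz":0,"rx":0,"ry":0,"rz":0,"jaw":0.03},{"tx":0,"ty":0,"tz":0,"rx":0,"ry":0,"rz":0,"jaw":0.03},{"tx":0,"ty":0,"tz":0,"rx":0,"ry":0,"rz":0,"jaw":0.03},{"tx":0,"ty":0,"tz":0,"rx":0,"ry":0,"rz":0,"jaw":0.03}]'
python3 -c "
from h import *
s=np.array([.5482,-.0405]);u=np.array([-.2225,.9749])
to([*(s+u*.078),.14])
c=calibration('wrist');im=get_image('wrist')
e=bot.get_state()['eef_pos'];print('captop',proj(c,e+[0,0,.0129]),'face',proj(c,[.5208,.0775,.106]))
cv2.imwrite('pics/w6.png',im)"
```

```text
time_s: 23.4
eef_pos: [0.5452, -0.0179, 0.2427]
tool_rot: [0.624, 0.782, 0.001, 0.001]
ft_force: [-0.1, 0.2, -1.1]
gripper_width: 0.503
grip_force: 61.2
time_s: 23.9
eef_pos: [0.5313, 0.0336, 0.2422]
tool_rot: [0.624, 0.781, 0.001, 0.001]
ft_force: [0.5, 0.9, -0.7]
gripper_width: 0.501
grip_force: 61.2
t 23.9 pos [0.5313 0.0336 0.2422] F [ 0.5  0.9 -0.7] j [0.06 0.25 0.   1.32 0.   1.41]
 rot(deg) [ 0.11  0.01 -0.02]  shift mm (now axes) [  2.   -0.2 102.2]
captop [277.52132042 297.79608966] face [277.10606437 139.59597124]
```

View pics/w6.png

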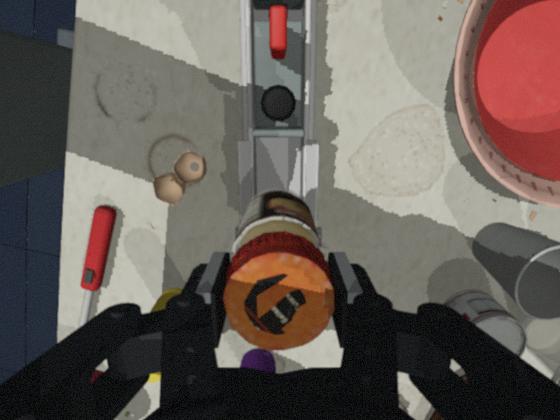

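Brown jar held upright, cap (279,297); track lips 238–318 (centre 278), follower face at y≈133 with clearance. Lower it.

```bash
python3 -m pendant '[{"tx":0.002,"ty":0.0003,"tz":0.02,"rx":0.1,"ry":0,"rz":0,"jaw":0.03},{"tx":0,"ty":0,"tz":0.04,"rx":0,"ry":0,"rz":0,"jaw":0.03},{"tx":0,"ty":0,"tz":0.02,"rx":0,"ry":0,"rz":0,"jaw":0.03},{"tx":0,"ty":0,"tz":0,"rx":0,"ry":0,"rz":0,"jaw":0.03},{"tx":0,"ty":0,"tz":0.01,"rx":0,"ry":0,"rz":0,"jaw":0.03},{"tx":0,"ty":0,"tz":0.01,"rx":0,"ry":0,"rz":0,"jaw":0.03},{"tx":0,"ty":0,"tz":0.0,"rx":0,"ry":0,"rz":0,"jaw":0.03}]'
python3 -m pendant '[{"tx":0,"ty":0,"tz":0.01,"rx":0,"ry":0,"rz":0,"jaw":0.03},{"tx":0,"ty":0,"tz":0.01,"rx":0,"ry":0,"rz":0,"jaw":0.03},{"tx":0,"ty":0,"tz":0.0,"rx":0,"ry":0,"rz":0,"jaw":0.03}]'
python3 -m pendant '[{"tx":0,"ty":0,"tz":0.01,"rx":0,"ry":0,"rz":0,"jaw":0.03},{"tx":0,"ty":0,"tz":0.006,"rx":0,"ry":0,"rz":0,"jaw":0.03},{"tx":0,"ty":0,"tz":0.0,"rx":0,"ry":0,"rz":0,"jaw":0.03}]'
python3 -m pendant '[{"tx":0,"ty":0,"tz":0.002,"rx":0,"ry":0,"rz":0,"jaw":0.03},{"tx":0,"ty":0,"tz":0.0,"rx":0,"ry":0,"rz":0,"jaw":0.03}]'
```

```text
time_s: 24.82
eef_pos: [0.5304, 0.0366, 0.1416]
tool_rot: [0.623, 0.782, -0.0, -0.0]
ft_force: [0.0, -0.1, -0.8]
gripper_width: 0.504
grip_force: 61.3
time_s: 25.2
eef_pos: [0.5308, 0.0368, 0.1214]
tool_rot: [0.623, 0.782, -0.0, -0.0]
ft_force: [0.8, 0.2, -1.5]
gripper_width: 0.501
grip_force: 61.2
time_s: 25.58
eef_pos: [0.5308, 0.0367, 0.1057]
tool_rot: [0.623, 0.782, -0.0, -0.0]
ft_force: [1.7, 0.2, -1.9]
gripper_width: 0.499
grip_force: 61.2
time_s: 25.82
eef_pos: [0.5308, 0.0367, 0.1042]
tool_rot: [0.623, 0.782, 0.0, -0.0]
ft_force: [1.6, 0.7, -2.8]
gripper_width: 0.498
grip_force: 61.4
```

```bash
python3 -m pendant '[{"tx":0,"ty":0,"tz":0.002,"rx":0,"ry":0,"rz":0,"jaw":0.03},{"tx":0,"ty":0,"tz":0.0,"rx":0,"ry":0,"rz":0,"jaw":0.03}]'
python3 -m pendant '[{"tx":0,"ty":0,"tz":0.001,"rx":0,"ry":0,"rz":0,"jaw":0.03},{"tx":0,"ty":0,"tz":0.0,"rx":0,"ry":0,"rz":0,"jaw":0.03}]'
python3 -m pendant '[{"tx":0,"ty":0,"tz":0.0005,"rx":0,"ry":0,"rz":0,"jaw":0.03},{"tx":0,"ty":0,"tz":0.0,"rx":0,"ry":0,"rz":0,"jaw":0.03}]'
```

```text
time_s: 26.08
eef_pos: [0.5308, 0.0367, 0.1021]
tool_rot: [0.623, 0.782, 0.0, -0.0]
ft_force: [1.3, 0.1, -2.0]
gripper_width: 0.501
grip_force: 61.4
time_s: 26.32
eef_pos: [0.5308, 0.0367, 0.1011]
tool_rot: [0.623, 0.782, 0.0, -0.0]
ft_force: [1.1, -0.5, -1.2]
gripper_width: 0.5
grip_force: 61.4
time_s: 26.58
eef_pos: [0.5308, 0.0367, 0.1008]
tool_rot: [0.623, 0.782, 0.0, 0.0]
ft_force: [0.3, 0.3, 1.0]
gripper_width: 0.499
grip_force: 61.7
```

```bash
python3 -m pendant '[{"tx":0,"ty":0,"tz":0,"rx":0,"ry":0,"rz":0,"jaw":0.05},{"tx":0,"ty":0,"tz":0,"rx":0,"ry":0,"rz":0,"jaw":0.065},{"tx":0,"ty":0,"tz":0,"rx":0,"ry":0,"rz":0,"jaw":0.065},{"tx":0,"ty":0,"tz":-0.02,"rx":0,"ry":0,"rz":0,"jaw":0.065},{"tx":0,"ty":0,"tz":-0.05,"rx":0,"ry":0,"rz":0,"jaw":0.065},{"tx":0,"ty":0,"tz":-0.05,"rx":0,"ry":0,"rz":0,"jaw":0.065},{"tx":0.05,"ty":0,"tz":-0.02,"rx":0,"ry":0,"rz":0,"jaw":0.065},{"tx":0.018,"ty":0,"tz":0,"rx":0,"ry":0,"rz":0,"jaw":0.065}]'
python3 -m pendant '[{"tx":0,"ty":0,"tz":0,"rx":0,"ry":0,"rz":0,"jaw":0.065},{"tx":0,"ty":0,"tz":0,"rx":0,"ry":0,"rz":0,"jaw":0.065}]'
python3 -c "
from h import *
to([.5153,.1019,.106])
c=calibration('wrist');im=get_image('wrist');print(proj(c,[.5153,.1019,.125]),proj(c,[.5145,.1058,.125]))
for p in((278,200),(278,210),(283,205)):print(atz(c,p,.125))
cv2.imwrite('pics/w7.png',im)"
```

```text
time_s: 27.58
eef_pos: [0.516, 0.1046, 0.2424]
tool_rot: [0.623, 0.782, 0.001, 0.001]
ft_force: [-0.7, -0.3, -0.7]
gripper_width: 0.763
grip_force: 0.0
time_s: 27.82
eef_pos: [0.5153, 0.1025, 0.2397]
tool_rot: [0.623, 0.782, -0.001, -0.0]
ft_force: [-0.3, 0.2, -0.3]
gripper_width: 0.757
grip_force: 0.0
t 27.82 pos [0.5153 0.1025 0.2397] F [-0.3  0.2 -0.3] j [ 0.2   0.24 -0.02  1.32 -0.    1.54]
 rot(deg) [-0.1   0.01  0.08]  shift mm (now axes) [-5.000e-01  1.000e-01  1.337e+02]
[278.18595546 205.66002981] [278.30459444 200.40620427]
[0.51421596 0.10604924 0.125     ]
[0.51590325 0.09863819 0.125     ]
[0.51861596 0.10317343 0.125     ]
```

View pics/w7.png

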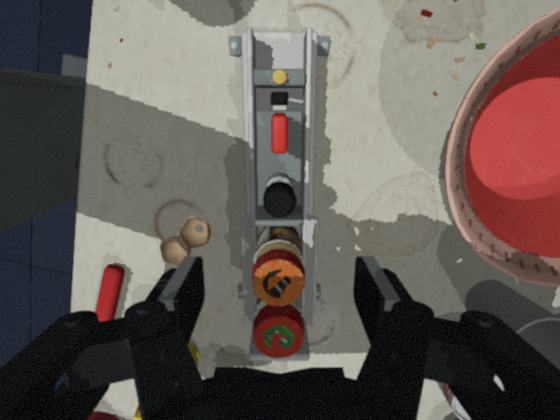

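Both jars stand in line (brown (278,280), green (279,335)); follower caught, knob top centre ≈(279,199). Go grip the knob.

```bash
python3 -m pendant '[{"tx":0.003,"ty":0.0002,"tz":0.05,"rx":-0.1,"ry":0,"rz":0,"jaw":0.065},{"tx":0,"ty":0,"tz":0.05,"rx":0,"ry":0,"rz":0,"jaw":0.06},{"tx":0,"ty":0,"tz":0.022,"rx":0,"ry":0,"rz":0,"jaw":0.05},{"tx":0,"ty":0,"tz":0.008,"rx":0,"ry":0,"rz":0,"jaw":0.04},{"tx":0,"ty":0,"tz":0,"rx":0,"ry":0,"rz":0,"jaw":0.03},{"tx":0,"ty":0,"tz":0,"rx":0,"ry":0,"rz":0,"jaw":0.03}]'
python3 -m pendant '[{"tx":0,"ty":0,"tz":0,"rx":0,"ry":0,"rz":0,"jaw":0.01},{"tx":0,"ty":0,"tz":0,"rx":0,"ry":0,"rz":0,"jaw":0.01},{"tx":0,"ty":0,"tz":0,"rx":0,"ry":0,"rz":0,"jaw":0.01},{"tx":0,"ty":0,"tz":0,"rx":0,"ry":0,"rz":0,"jaw":0.01}]'
python3 -c "
from h import *
to([.5153,.1019,.106])"
```

```text
time_s: 28.62
eef_pos: [0.5161, 0.1059, 0.1117]
tool_rot: [0.624, 0.782, 0.001, 0.001]
ft_force: [0.2, 0.4, 1.5]
gripper_width: 0.351
grip_force: 0.0
time_s: 29.12
eef_pos: [0.515, 0.1058, 0.1121]
tool_rot: [0.623, 0.782, 0.001, 0.001]
ft_force: [-4.3, -2.4, 9.0]
gripper_width: 0.266
grip_force: 58.4
t 29.12 pos [0.515  0.1058 0.1121] F [-4.3 -2.4  9. ] j [ 0.2   0.32 -0.25  1.   -0.    1.55]
 rot(deg) [0.13 0.01 0.06]  shift mm (now axes) [-3.9 -0.6  6.1]
```

```bash
python3 -m pendant '[{"tx":0,"ty":-0.0005,"tz":-0.001,"rx":0,"ry":0,"rz":0,"jaw":0.01},{"tx":0.001,"ty":0,"tz":0,"rx":0,"ry":0,"rz":0,"jaw":0.01},{"tx":0.0005,"ty":0,"tz":0,"rx":0,"ry":0,"rz":0,"jaw":0.01},{"tx":0,"ty":0,"tz":0,"rx":0,"ry":0,"rz":0,"jaw":0.01}]'
python3 -m pendant '[{"tx":0,"ty":0,"tz":-0.002,"rx":0,"ry":0,"rz":0,"jaw":0.01},{"tx":0,"ty":0,"tz":-0.002,"rx":0,"ry":0,"rz":0,"jaw":0.01},{"tx":0,"ty":0,"tz":0,"rx":0,"ry":0,"rz":0,"jaw":0.01}]'
```

```text
time_s: 29.62
eef_pos: [0.5146, 0.1067, 0.1122]
tool_rot: [0.624, 0.782, 0.0, 0.001]
ft_force: [-1.3, -4.9, 3.8]
gripper_width: 0.267
grip_force: 59.8
time_s: 30.0
eef_pos: [0.5145, 0.1066, 0.1157]
tool_rot: [0.624, 0.782, 0.0, 0.001]
ft_force: [-1.5, -5.1, -2.5]
gripper_width: 0.262
grip_force: 59.1
```

```bash
python3 -m pendant '[{"tx":0,"ty":0,"tz":-0.002,"rx":0,"ry":0,"rz":0,"jaw":0.01},{"tx":0,"ty":0,"tz":-0.002,"rx":0,"ry":0,"rz":0,"jaw":0.01},{"tx":0,"ty":0,"tz":-0.002,"rx":0,"ry":0,"rz":0,"jaw":0.01},{"tx":0,"ty":0,"tz":-0.0025,"rx":0,"ry":0,"rz":0,"jaw":0.01},{"tx":0,"ty":0,"tz":0,"rx":0,"ry":0,"rz":0,"jaw":0.01}]'
python3 -m pendant '[{"tx":-0.001,"ty":0,"tz":0,"rx":0,"ry":0,"rz":0,"jaw":0.01},{"tx":-0.001,"ty":0,"tz":0,"rx":0,"ry":0,"rz":0,"jaw":0.01},{"tx":-0.001,"ty":0,"tz":0,"rx":0,"ry":0,"rz":0,"jaw":0.01},{"tx":0,"ty":0,"tz":0,"rx":0,"ry":0,"rz":0,"jaw":0.01}]'
```

```text
time_s: 30.62
eef_pos: [0.5145, 0.1066, 0.1241]
tool_rot: [0.624, 0.782, 0.0, 0.001]
ft_force: [-0.4, -5.1, -4.4]
gripper_width: 0.262
grip_force: 59.0
time_s: 31.12
eef_pos: [0.5152, 0.1036, 0.124]
tool_rot: [0.624, 0.782, 0.0, 0.001]
ft_force: [-0.7, -4.9, -2.9]
gripper_width: 0.267
grip_force: 59.0
```

```bash
python3 -m pendant '[{"tx":-0.002,"ty":0,"tz":0,"rx":0,"ry":0,"rz":0,"jaw":0.01},{"tx":-0.002,"ty":0,"tz":0,"rx":0,"ry":0,"rz":0,"jaw":0.01},{"tx":-0.002,"ty":0,"tz":0,"rx":0,"ry":0,"rz":0,"jaw":0.01},{"tx":-0.002,"ty":0,"tz":0,"rx":0,"ry":0,"rz":0,"jaw":0.01},{"tx":-0.002,"ty":0,"tz":0,"rx":0,"ry":0,"rz":0,"jaw":0.01},{"tx":-0.002,"ty":0,"tz":0,"rx":0,"ry":0,"rz":0,"jaw":0.01}]'
python3 -m pendant '[{"tx":-0.0015,"ty":0,"tz":0,"rx":0,"ry":0,"rz":0,"jaw":0.01},{"tx":-0.0015,"ty":0,"tz":0,"rx":0,"ry":0,"rz":0,"jaw":0.01},{"tx":-0.0015,"ty":0,"tz":0,"rx":0,"ry":0,"rz":0,"jaw":0.01},{"tx":-0.0015,"ty":0,"tz":0,"rx":0,"ry":0,"rz":0,"jaw":0.01}]'
python3 -m pendant '[{"tx":-0.0015,"ty":0,"tz":0,"rx":0,"ry":0,"rz":0,"jaw":0.01},{"tx":-0.0015,"ty":0,"tz":0,"rx":0,"ry":0,"rz":0,"jaw":0.01},{"tx":0,"ty":0,"tz":0,"rx":0,"ry":0,"rz":0,"jaw":0.01}]'
python3 -m pendant '[{"tx":-0.0015,"ty":0,"tz":0,"rx":0,"ry":0,"rz":0,"jaw":0.01},{"tx":-0.001,"ty":0,"tz":0,"rx":0,"ry":0,"rz":0,"jaw":0.01},{"tx":0,"ty":0,"tz":0,"rx":0,"ry":0,"rz":0,"jaw":0.01}]'
```

```text
time_s: 31.88
eef_pos: [0.5177, 0.0925, 0.1241]
tool_rot: [0.623, 0.782, 0.001, 0.0]
ft_force: [-0.9, -4.5, -3.3]
gripper_width: 0.266
grip_force: 59.0
time_s: 32.38
eef_pos: [0.5191, 0.0868, 0.1242]
tool_rot: [0.623, 0.782, 0.001, 0.0]
ft_force: [-1.6, -4.0, -3.1]
gripper_width: 0.265
grip_force: 59.0
time_s: 32.75
eef_pos: [0.5198, 0.0838, 0.1242]
tool_rot: [0.623, 0.782, 0.001, 0.001]
ft_force: [-1.7, -5.5, -2.7]
gripper_width: 0.262
grip_force: 59.0
time_s: 33.12
eef_pos: [0.5203, 0.0814, 0.1242]
tool_rot: [0.623, 0.782, 0.001, 0.0]
ft_force: [-1.7, -4.7, -4.1]
gripper_width: 0.269
grip_force: 59.1
```

```bash
python3 -m pendant '[{"tx":-0.001,"ty":0,"tz":0,"rx":0,"ry":0,"rz":0,"jaw":0.01},{"tx":-0.001,"ty":0,"tz":0,"rx":0,"ry":0,"rz":0,"jaw":0.01},{"tx":-0.001,"ty":0,"tz":0,"rx":0,"ry":0,"rz":0,"jaw":0.01},{"tx":0,"ty":0,"tz":0,"rx":0,"ry":0,"rz":0,"jaw":0.01}]'
python3 -m pendant '[{"tx":-0.001,"ty":0,"tz":0,"rx":0,"ry":0,"rz":0,"jaw":0.01},{"tx":0,"ty":0,"tz":0,"rx":0,"ry":0,"rz":0,"jaw":0.01}]'
python3 -m pendant '[{"tx":-0.001,"ty":0,"tz":0,"rx":0,"ry":0,"rz":0,"jaw":0.01},{"tx":0,"ty":0,"tz":0,"rx":0,"ry":0,"rz":0,"jaw":0.01}]'
python3 -m pendant '[{"tx":-0.001,"ty":0,"tz":0,"rx":0,"ry":0,"rz":0,"jaw":0.01},{"tx":0,"ty":0,"tz":0,"rx":0,"ry":0,"rz":0,"jaw":0.01}]'
```

```text
time_s: 33.62
eef_pos: [0.521, 0.0784, 0.1242]
tool_rot: [0.623, 0.782, 0.001, 0.001]
ft_force: [-1.1, -4.3, -3.6]
gripper_width: 0.262
grip_force: 59.1
time_s: 33.88
eef_pos: [0.5212, 0.0775, 0.1242]
tool_rot: [0.623, 0.782, 0.001, 0.001]
ft_force: [-1.2, -4.0, -4.0]
gripper_width: 0.265
grip_force: 59.1
time_s: 34.12
eef_pos: [0.5215, 0.0765, 0.1242]
tool_rot: [0.623, 0.782, 0.001, 0.001]
ft_force: [-1.6, -3.8, -4.0]
gripper_width: 0.263
grip_force: 59.1
time_s: 34.38
eef_pos: [0.5217, 0.0755, 0.1242]
tool_rot: [0.623, 0.782, 0.001, 0.001]
ft_force: [-1.5, -4.8, -3.9]
gripper_width: 0.263
grip_force: 59.1
```

```bash
python3 -c "
from h import *
cv2.imwrite('pics/s7.png',cv2.resize(get_image('scene')[190:300,210:320],None,fx=5,fy=5,interpolation=cv2.INTER_CUBIC))"
```

```text
(no output)
```

View pics/s7.png

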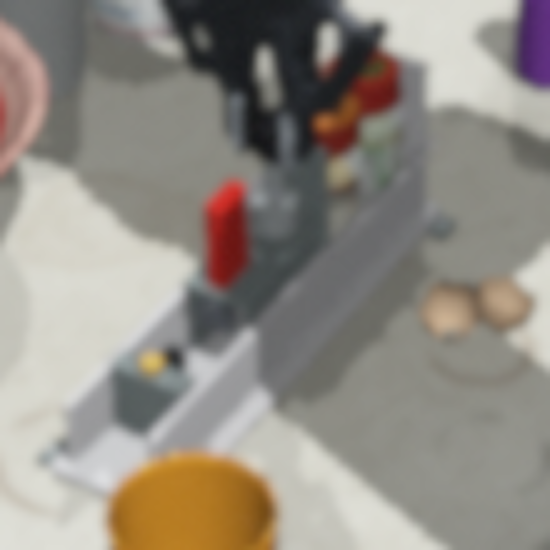

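Follower (knob in the gripper, ~(285,150)) is close behind the upright jars at (335,130) and (380,90). Go on in 1 mm steps.

```bash
python3 -m pendant '[{"tx":-0.001,"ty":0,"tz":0,"rx":0,"ry":0,"rz":0,"jaw":0.01},{"tx":0,"ty":0,"tz":0,"rx":0,"ry":0,"rz":0,"jaw":0.01}]'
python3 -m pendant '[{"tx":-0.001,"ty":0,"tz":0,"rx":0,"ry":0,"rz":0,"jaw":0.01},{"tx":0,"ty":0,"tz":0,"rx":0,"ry":0,"rz":0,"jaw":0.01}]'
python3 -m pendant '[{"tx":-0.001,"ty":0,"tz":0,"rx":0,"ry":0,"rz":0,"jaw":0.01},{"tx":0,"ty":0,"tz":0,"rx":0,"ry":0,"rz":0,"jaw":0.01}]'
python3 -m pendant '[{"tx":-0.001,"ty":0,"tz":0,"rx":0,"ry":0,"rz":0,"jaw":0.01},{"tx":0,"ty":0,"tz":0,"rx":0,"ry":0,"rz":0,"jaw":0.01}]'
```

```text
time_s: 34.67
eef_pos: [0.5219, 0.0746, 0.1242]
tool_rot: [0.623, 0.782, 0.001, 0.001]
ft_force: [-2.9, -4.5, -3.5]
gripper_width: 0.263
grip_force: 59.1
time_s: 34.92
eef_pos: [0.5222, 0.0737, 0.1242]
tool_rot: [0.623, 0.782, 0.001, 0.0]
ft_force: [-1.9, -4.2, -4.5]
gripper_width: 0.263
grip_force: 59.1
time_s: 35.17
eef_pos: [0.5222, 0.0732, 0.1242]
tool_rot: [0.623, 0.782, 0.001, 0.0]
ft_force: [-3.5, 0.5, -3.2]
gripper_width: 0.264
grip_force: 59.1
time_s: 35.42
eef_pos: [0.5223, 0.0728, 0.1241]
tool_rot: [0.623, 0.782, 0.001, -0.0]
ft_force: [-3.8, 5.0, -3.8]
gripper_width: 0.264
grip_force: 59.1
```

```bash
python3 -m pendant '[{"tx":0.001,"ty":0,"tz":0,"rx":0,"ry":0,"rz":0,"jaw":0.01},{"tx":0,"ty":0,"tz":0.003,"rx":0,"ry":0,"rz":0,"jaw":0.01},{"tx":0,"ty":0,"tz":0.004,"rx":0,"ry":0,"rz":0,"jaw":0.01},{"tx":0,"ty":0,"tz":0.004,"rx":0,"ry":0,"rz":0,"jaw":0.01},{"tx":0,"ty":0,"tz":0,"rx":0,"ry":0,"rz":0,"jaw":0.01}]'
python3 -m pendant '[{"tx":0,"ty":0,"tz":0,"rx":0,"ry":0,"rz":0,"jaw":0.03},{"tx":0,"ty":0,"tz":0,"rx":0,"ry":0,"rz":0,"jaw":0.05},{"tx":0,"ty":0,"tz":0,"rx":0,"ry":0,"rz":0,"jaw":0.06},{"tx":0,"ty":0,"tz":-0.02,"rx":0,"ry":0,"rz":0,"jaw":0.06},{"tx":0,"ty":0,"tz":-0.05,"rx":0,"ry":0,"rz":0,"jaw":0.06},{"tx":0,"ty":0,"tz":-0.06,"rx":0,"ry":0,"rz":0,"jaw":0.06},{"tx":0,"ty":0,"tz":0,"rx":0,"ry":0,"rz":0,"jaw":0.06}]'
python3 -c "
from h import *
cv2.imwrite('pics/w8.png',get_image('wrist'))"
```

```text
time_s: 36.05
eef_pos: [0.5223, 0.073, 0.1128]
tool_rot: [0.623, 0.782, 0.001, 0.0]
ft_force: [-4.8, 3.4, -2.1]
gripper_width: 0.265
grip_force: 59.2
time_s: 36.92
eef_pos: [0.5246, 0.0728, 0.248]
tool_rot: [0.623, 0.782, 0.004, 0.004]
ft_force: [0.0, 0.3, -0.9]
gripper_width: 0.709
grip_force: 0.0
```

View pics/w8.png

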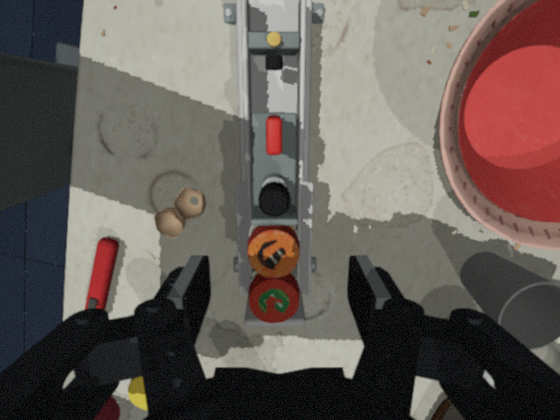

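Follower (face y≈220), brown (273,251) and green (273,297) are tight together against the stop, knob down and arm clear.

```bash
python3 -c "
from station import bot
print(bot.finish_job())"
```

```text
the job is handed in; nothing more can be done
None
```

Both jars are upright in the rack, pressed against the front stop by the eased follower, with the knob down and the arm clear. I drew the follower back about 1 mm into the buffer before it caught. The job was handed in at about 37 s of the 72 s allowed, and no verdict came back.

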